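# Fit the sleeve and hold the spread snap ring at the axle's groove

### The job

Slide the plain metal sleeve over the upright axle stub until it sits fully home on the shoulder and let go of it. Then take the pliers with the snap ring out of their stand, squeeze the handles to spread the ring, pass it over the axle's top and bring it level with the groove just above the sleeve. Finish there while still holding the pliers: upright, handles squeezed, the ring spread wide around the groove without leaning on the axle or the sleeve; leave everything else where it lies.

Things in the scene. Friction and masses are not known exactly. Their poses are not given: they have to be found in the camera images.
- sleeve: plain metal sleeve standing on end on the table, to be fitted on the axle: outer diameter 44, bore 33, height 30 mm, 0.1 to 0.2 kg. Origin: centre of its underside, z up its axis; both ends are alike
- axle: fixed nest with the upright axle stub; origin on the table on the axle's centre line, z up. Base plate 100 x 100 x 12 mm, discs of diameter 90 (top at 26 mm), 76 (top at 30), shoulder of diameter 44 (top at 34). The axle above it: diameter 30, groove of diameter 26 at 64 to 72 mm height, upper end at 84 mm with a 3 x 4 mm chamfer
- seat (a point): centre of the shoulder's top face, 34 mm above the table; the sleeve's underside rests here when home, its top is then at the groove's lower edge
- groove (a point): centre of the axle's groove, 68 mm above the table; the groove is 8 mm high
- axle_top (a point): centre of the axle's upper end, 84 mm above the table
- pliers: circlip pliers (0.2 to 0.4 kg) upright in the stand, tips down, a level snap ring clipped to the tips. Origin: the ring's centre at half thickness; z up along the pliers; jaws and handles stand 25 mm from it along own -x; handles side by side along y. A cross plate 26 (x) x 84 (y) x 8 mm lies 44 to 52 mm above the ring. Total height above the ring 150 mm
- grip (a point): midway between the handles, 123 mm above the ring's middle, 25 mm along pliers' -x: squeeze here along pliers' y. Black grips 14 mm wide, 98 to 150 mm above the ring; relaxed they splay, 57 mm over their outsides here, 62 at the top; squeezed to the stop they stand parallel, 42 mm over the outsides. Spring: 5 N per handle to start, 12 N at the stop
- spread (a joint): spread of the snap ring: outward travel of each half in m; 0 relaxed, 0.0045 with the handles squeezed to the stop. Ring 3 mm thick, 4 mm wide radially; inside it is round, diameter 35, when fully spread, and only 26 across pliers' y when relaxed, so then the 30 mm axle does not pass
- stand: fixed aluminium stand of the pliers: base 70 x 110 x 8 mm, two uprights 14 mm thick and 56 mm apart along y; origin on the table under the ring's centre, axes as the pliers'. The cross plate rests loosely on the uprights (70 mm high) between lips up to 5 mm high; the ring hangs 26 mm above the table. Lift the pliers straight up by 60 mm to clear it
- bearing: bystander: low steel bearing ring lying flat, outer diameter 64, bore 44, 16 high (mm). Origin: under its middle
- driver: bystander: screwdriver with black handle lying flat, 150 long (mm). Origin: near its middle, under it
- tray: bystander: small grey open tray 70 x 50 x 22 (mm). Origin: under its middle
- camera: bystander: black cube-shaped camera 40 x 40 x 36 with a lens barrel (mm). Origin: under its middle
- oiler: bystander: white bottle, diameter 52, 110 tall (mm). Origin: under its middle
- wrench: bystander: steel wrench lying flat, 170 long (mm). Origin: near its middle, under it
- block: bystander: black block 60 x 60 x 30 with a bore (mm). Origin: under its middle
Things that resemble listed ones, but are neither listed nor needed, are in the scene too. What is shaped like the sleeve but blue is not meant.

How it is judged (in metres and radians):
On the way, in this order (a step that is already met when the one before it is completed fails the run):
1. the sleeve is fully home on the axle's shoulder and let go (horizontal distance between sleeve and seat below 0.003 m and z of sleeve in the frame of seat below 0.002 m and angle between sleeve's own z axis and vertical below 0.06 rad and contact force between the fingers and sleeve below 0.1 N), for 0.2 s.
2. the pliers are out of the stand and squeezed, the spread ring higher than the axle's top (value of joint spread above 0.0015 m and z of pliers in the frame of axle_top above 0.0015 m and contact force between the fingers and pliers above 2 N and contact force between pliers and stand below 0.1 N), for 0.1 s.
At the end, for the whole second after the job is handed in: Ends holding: sleeve home on the shoulder (3 mm sideways, 2 mm height); ring middle within 2.7 mm in height and 4 mm sideways of the groove centre, pliers upright, still, gripped with over 4 N, spread over 3 mm a side, touching axle and sleeve with under 1.5 N each, the stand not at all (horizontal distance between sleeve and seat below 0.003 m and z of sleeve in the frame of seat below 0.002 m and angle between sleeve's own z axis and vertical below 0.06 rad and horizontal distance between pliers and groove below 0.004 m and z of pliers in the frame of groove between -0.0027 and 0.0027 m and angle between pliers's own z axis and vertical below 0.12 rad and value of joint spread above 0.003 m and contact force between the fingers and pliers above 4 N and contact force between pliers and sleeve below 1.5 N and contact force between pliers and axle below 1.5 N and contact force between pliers and stand below 0.1 N and linear speed of pliers below 0.02 m/s); the arm keeps its last pose, push and grip.
It fails at once if a bystander is moved more than 30 mm (distance of any of bearing, driver, tray, camera, oiler, wrench, block from where it was at the start of the episode above 0.03 m).
It also fails if it takes over 69 s, if anything falls off the work surface, if the arm or the gripper's body presses on something with over 40 N, if the wrist force passes 120 N, or if a joint passes its speed limit or range.

### The arm

A 7-joint arm with a two-finger parallel gripper is mounted at the origin on the work surface. World frame = base frame: x ahead of the robot, y to its left, z up, the work surface at z = 0. Lengths are in mm, angles in rad, forces in N, time in s.
With the tool pointing down it reaches from about 400 to 850 mm from the base axis. Payload 10.4 kg.
Tool frame: the origin (TCP) lies at the very end of the fingers, on their centre line; the grasp point (between the pads) lies 19 mm behind it (arm.hold_point_z is the z of the grasp point in the tool frame, in mm); z points along the fingers, y is the line along which they close (so a half turn about z gives the same grasp; the last joint's range is limited). The gripper opens to 87 mm and grips with 3 to 60 N. Pads are 19 mm wide; open, the fingers measure 117 mm over their backs; the gripper's body (75 mm by 190 mm) begins 51 mm behind the grasp point.
Start: joints at [1.202, 0.332, -0.065, 1.46, 0.022, 1.35, -0.088], TCP at [211.866, -588.018, 222.576] pointing down, gripper open.
Joint ranges: [-2.6, 2.6], [-0.5, 2.12], [-1.47, 1.34], [0.16, 2.42], [-1.27, 4.41], [0.06, 2.06], [-2.6, 2.6]. Speed limits (rad/s): [2.22, 2.22, 2.79, 2.79, 3.14, 3.14, 3.14].

### API

Orientations are given as a 3x3 rotation matrix whose columns are the frame's x, y, z axes.
In Python, from rig import arm gives the robot as it stands. The module is installed in compiled form; this text tells all that it offers.
- The arm moves only by the shell command python3 -m inch 'ROWS'. ROWS is JSON, a list of rows, each an object with "travel": the shift along the world's x, y, z scaled (see below), a list of three; "turn": the turn, a rotation vector about the world's x, y, z scaled (see below), a list of three; "hand": the opening, from 0 (shut) to 1 (fully open). A call has 1 to 12 rows; each row is the pose to reach, as a shift and turn from the pose commanded when the call began; what a row does not reach only later rows make up. The controller multiplies each number of a shift by 0.5 m and each number of a turn by 90 degrees. A row lasts 1/12 s, in which the tool goes at most 41.7 mm and 7.16 degrees, less where a joint would pass 70% of its speed; a pose out of reach is approached as far as the arm can. A call with a number of a shift or a turn outside -1 to 1 is refused whole. A call with a gripper value outside its range is refused whole. The fingers move at their own pace and stop on an object; the grip force is fixed at half the most. Time passes only in rows, so rows that repeat a pose let the fingers close. It gives the time, the measured TCP pose, the force, the opening and the grip force at its end, in the units of the state.
- arm.get_state(): the state, without advancing time (a new reading comes with each control period).
- arm.snapshot(name): name is "scene" or "top" or "wrist"; returns the picture (400x640x3 uint8, red, green, blue); there is no depth.
- arm.calibration(name): a dict with "intrinsics" (3x3 intrinsics, pixels), "cam_to_world" (4x4, takes a point from camera to world coordinates); the wrist camera has in their place "mount" (4x4, takes a point from camera to tool coordinates, whose origin is the TCP and whose axes are the flange's). Camera axes: x right, y up, looking along -z (the intrinsics and any distortion apply to the point x, -y, -z); pixel columns grow to the right and rows downward; lengths in mm; the calibration is good to about 2 mm. The wrist camera is an equidistant fisheye: a pixel r from the principal point sees the ray r / f radians off the axis. A picture is of the moment at which its call begins: read the wrist's pose just before it. calibration takes no time and is no camera call.
- arm.close_job(): hands the job in; it is judged then, once.
Trained networks look in the newest picture that a camera, given by its name, has taken for a name from the list of things; names that differ only in an ending like _2 or _b are one class to them, and where a whole thing is asked for, a point or a joint stands for the part that bears it (a point fixed in the world has none). Each returns a list of dicts, best first, with "confidence" (0 to 1); they miss things now and then, are a little off and sometimes report something else, mostly with a low value. They report only what shows in the picture. A call takes as long as a camera call. They do not tell look-alikes from the thing itself.
- arm.find_in(query, camera): "position" ([x, y, z] in mm, in the coordinates of the camera as it stood for that picture, good to about 4 mm: the middle of the surface that is visible of it).
- arm.outline_of(query, camera): "region" (400x640 bool, what is visible of it).
The state is a dict: "time_s": time; "q": joint angles; "joint_velocities": joint speeds; "joint_efforts": joint torques, N m; "tool_pos": TCP position; "orientation": TCP orientation; "wrist_force": force on the tool from outside, world axes, zero at the start; "torque": the same for the moment, N m; "gripper_width": opening from 0.0 (shut) to 1.0 (fully open); "grip_force": force on a finger pad.
Only numpy, scipy, OpenCV 4.12 (cv2) and the standard library are available. Lean on these libraries where they do the work, as an engineer would, in place of code of your own. Each camera call takes 0.05 s, during which the arm holds its last target. There are 200 camera calls.

## Working session

There is one attempt and no reset: what is moved stays moved. The work goes in short steps, Python scripts to look and compute and a shell command to move; the robot and the scene stay as the last step left them, time stands still between calls to the robot, and variables do not carry over. Pictures are saved under pics/ and viewed, at most 10 in all, crops included, and the job is handed in when it is done.

```bash
mkdir -p pics
cat > h.py <<'E'
import numpy as np, cv2
from rig import arm
def cam(n):
    c=arm.calibration(n); K=np.array(c["intrinsics"])
    if n=="wrist":
        s=arm.get_state(); T=np.eye(4); T[:3,:3]=s["orientation"]; T[:3,3]=s["tool_pos"]
        return K,T@np.array(c["mount"])
    return K,np.array(c["cam_to_world"])
def ray(n,u,v,K,T):
    x=(u-K[0,2])/K[0,0]; y=(v-K[1,2])/K[1,1]
    if n=="wrist":
        r=np.hypot(x,y); d=np.array([np.sin(r)*x/max(r,1e-9),-np.sin(r)*y/max(r,1e-9),-np.cos(r)])
    else: d=np.array([x,-y,-1])
    return T[:3,3],T[:3,:3]@d
def at_z(n,u,v,z,K,T):
    o,d=ray(n,u,v,K,T); return o+d*(z-o[2])/d[2]
def proj(n,P,K,T):
    p=np.linalg.inv(T)@np.append(P,1); x,y,z=p[0],-p[1],-p[2]
    if n=="wrist":
        t=np.arctan2(np.hypot(x,y),z); r=np.hypot(x,y)+1e-9; x,y=t*x/r,t*y/r
    else: x,y=x/z,y/z
    return np.array([K[0,0]*x+K[0,2],K[1,1]*y+K[1,2]])
def snap(n,f=None):
    K,T=cam(n); im=arm.snapshot(n)
    if f: cv2.imwrite("pics/"+f,im[:,:,::-1])
    return im,K,T
def find(q,n,K,T):
    out=[]
    for r in arm.find_in(q,n):
        out.append((round(r["confidence"],2),(T@np.append(r["position"],1))[:3].round(1)))
    return out
E
python3 - <<'E'
from h import *
for n in("top","scene"):
    im,K,T=snap(n,n+"0.png"); print(n,K[0,0],T.round(2).tolist())
    for q in ("sleeve","axle","pliers","grip","stand","oiler","camera","block","bearing","tray"): print(q,find(q,n,K,T))
a=cv2.imread("pics/top0.png");b=cv2.imread("pics/scene0.png")
s=arm.get_state();print(s["time_s"],s["tool_pos"],np.round(s["orientation"],3),s["gripper_width"])
E
```

```text
top 415.1165372974036 [[0.0, 1.0, -0.06, 473.84], [-1.0, 0.0, 0.0, 8.79], [0.0, 0.06, 1.0, 1571.8], [0.0, 0.0, 0.0, 1.0]]
sleeve [(0.54, array([455.3, -30. ,  32.1])), (0.45, array([640.2,  -1.2,  30.6])), (0.41, array([ 605.9, -509.2,    8.1]))]
axle [(0.76, array([ 517.5, -302.8,   28. ])), (0.73, array([519.2, 306.7,  76.9]))]
pliers [(0.56, array([519.5, 306.6,  77.7]))]
grip [(0.71, array([521.2, 302.9,  80.1]))]
stand [(0.91, array([527.4, 299.1,   8.5])), (0.45, array([638.5, 444.4,  74.9]))]
oiler [(0.58, array([638.7, 447.4,  73.9]))]
camera [(0.72, array([ 703.9, -165.7,   34.4]))]
block [(0.81, array([797.9,  10.6,  30.6]))]
bearing [(0.43, array([700.6, 172.5,  14.3]))]
tray [(0.81, array([ 383.5, -129.1,    4.4]))]
scene 457.4193795612069 [[-0.47, -0.55, 0.69, 1451.15], [0.88, -0.29, 0.37, 445.95], [-0.0, 0.78, 0.63, 895.11], [0.0, 0.0, 0.0, 1.0]]
sleeve [(0.61, array([487.9,  69.2,  22.6])), (0.52, array([468. , -29. ,  20.1])), (0.52, array([645.9,  -7.2,  23. ])), (0.47, array([547.8, -14.6,  22.4])), (0.16, array([810.6,   9.6,  37.3]))]
axle [(0.58, array([ 533.8, -306.4,   25.6]))]
pliers [(0.86, array([526.8, 305.9,  77.5])), (0.37, array([ 376.1, -134.5,   10.3]))]
grip [(0.64, array([521.9, 300. ,  79.5])), (0.55, array([ 538.9, -304.2,   26.1]))]
stand [(0.89, array([529.1, 305.5,   7.1]))]
oiler [(0.88, array([656.2, 454.9,  65.2]))]
camera [(0.53, array([ 713.6, -171.2,   32.7]))]
block [(0.56, array([812.5,   8.9,  33.4])), (0.3, array([524.7, 307. ,  79.3]))]
bearing [(0.55, array([707.5, 173.6,  20.1]))]
tray [(0.67, array([ 377. , -140. ,   13.6]))]
1.1 [ 211.86972452 -588.03136794  222.59586288] [[ 0.941  0.339  0.   ]
 [ 0.339 -0.941 -0.   ]
 [ 0.     0.    -1.   ]] 1.0010087438848756
```

View pics/top0.png

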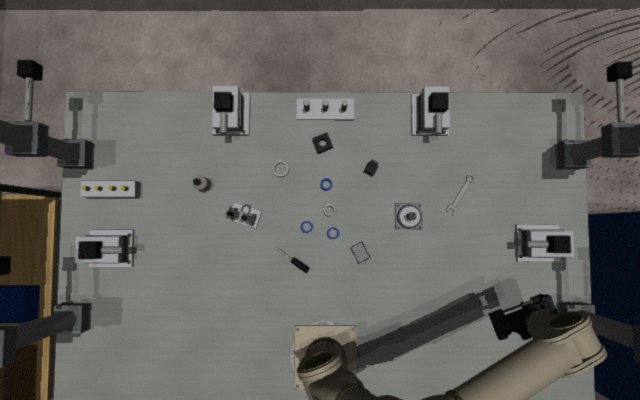

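View pics/scene0.png

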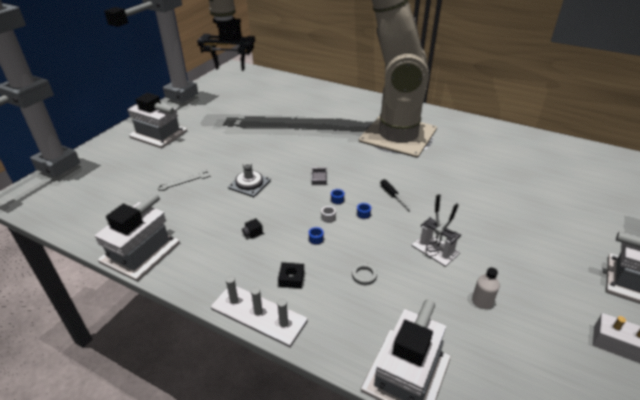

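The top view shows the plain sleeve at about (329,210), with blue look-alikes at (326,184), (307,227) and (333,233). The axle is at (409,216) and the pliers and stand at (245,214). The scene view agrees: plain sleeve at (328,213), axle at (249,178), pliers at (438,235). I'll move over the axle and look with the wrist camera on the way.

```bash
python3 -m inch '[{"travel":[0.05,0.05,0],"turn":[0,0,-0.07],"hand":1},{"travel":[0.11,0.11,0],"turn":[0,0,-0.14],"hand":1},{"travel":[0.17,0.16,0],"turn":[0,0,-0.22],"hand":1},{"travel":[0.23,0.22,0],"turn":[0,0,-0.22],"hand":1},{"travel":[0.29,0.28,0],"turn":[0,0,-0.22],"hand":1},{"travel":[0.35,0.34,0],"turn":[0,0,-0.22],"hand":1},{"travel":[0.4,0.4,0],"turn":[0,0,-0.22],"hand":1},{"travel":[0.46,0.46,0],"turn":[0,0,-0.22],"hand":1},{"travel":[0.52,0.52,0],"turn":[0,0,-0.22],"hand":1},{"travel":[0.56,0.57,0],"turn":[0,0,-0.22],"hand":1},{"travel":[0.56,0.57,0],"turn":[0,0,-0.22],"hand":1},{"travel":[0.56,0.57,0],"turn":[0,0,-0.22],"hand":1}]'
python3 - <<'E'
from h import *
im,K,T=snap("wrist","w1.png");print(np.array(arm.calibration("wrist")["mount"]).round(3),K,T.round(3))
print(find("axle","wrist",K,T))
m=arm.outline_of("axle","wrist")
for r in m:
    M=r["region"].astype(np.uint8);y,x=np.nonzero(M);print(r["confidence"],len(x),x.min(),x.max(),y.min(),y.max())
s=arm.get_state();print(s["time_s"],s["tool_pos"],np.round(s["orientation"],3),s["wrist_force"])
E
```

```text
time_s: 2.1
tool_pos: [493.3, -300.8, 222.6]
orientation: [[1.0, 0.005, 0.0], [0.005, -1.0, 0.0], [0.0, -0.0, -1.0]]
wrist_force: [0.4, -0.4, 0.2]
gripper_width: 0.999
grip_force: 0.0
[[-0.0000e+00  9.5900e-01  2.8200e-01  7.8253e+01]
 [ 1.0000e+00  0.0000e+00 -1.0000e-03  5.0500e-01]
 [-1.0000e-03  2.8200e-01 -9.5900e-01 -1.6273e+02]
 [ 0.0000e+00  0.0000e+00  0.0000e+00  1.0000e+00]] [[309.70691629   0.         314.41184782]
 [  0.         309.70691629 198.06834928]
 [  0.           0.           1.        ]] [[ 5.00000e-03  9.59000e-01  2.82000e-01  5.71513e+02]
 [-1.00000e+00  5.00000e-03  1.00000e-03 -3.00971e+02]
 [ 0.00000e+00 -2.82000e-01  9.60000e-01  3.85323e+02]
 [ 0.00000e+00  0.00000e+00  0.00000e+00  1.00000e+00]]
[(0.58, array([ 530.9, -313.7,   30.4]))]
0.87 6519 284 368 111 192
2.25 [ 490.89505734 -304.50322626  222.53496617] [[ 1.    -0.002 -0.   ]
 [-0.002 -1.    -0.001]
 [-0.     0.001 -1.   ]] [-0.06559792  0.58642544  0.37055815]
```

View pics/w1.png

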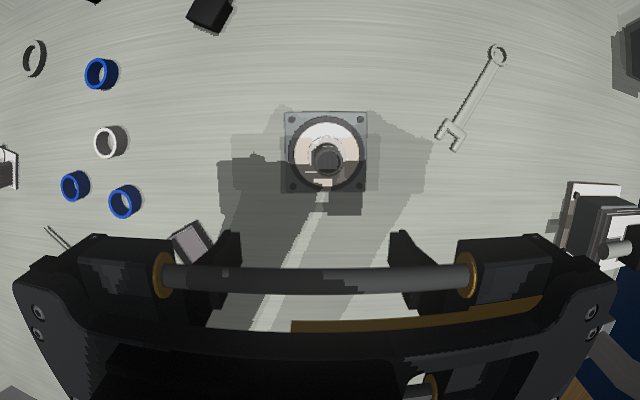

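The wrist view shows the axle nest centred near (326,150), the plain sleeve at (110,142) and the blue ones at (101,73), (75,186) and (124,201). I'll add a silhouette fitter and measure again now the arm has settled.

```bash
cat >> h.py <<'E'
from scipy.optimize import minimize
def circ(r,z,n=40):
    a=np.linspace(0,2*np.pi,n,endpoint=False); return np.c_[r*np.cos(a),r*np.sin(a),np.full(n,z)]
def box(x0,x1,y0,y1,z0,z1): return np.array([[x,y,z] for x in(x0,x1) for y in(y0,y1) for z in(z0,z1)],float)
def cyl(d,z0,z1): return np.r_[circ(d/2,z0),circ(d/2,z1)]
MODEL={"sleeve":[cyl(44,0,30)],"axle":[box(-50,50,-50,50,0,12),cyl(90,12,26),cyl(44,26,34),cyl(30,34,80),cyl(24,80,84)]}
def fit(n,mask,parts,p0,K,T,S=4):
    tgt=cv2.resize(mask.astype(np.uint8)*255,None,fx=S,fy=S,interpolation=cv2.INTER_LINEAR)/255.
    def cost(p):
        c,s=np.cos(p[2]/50),np.sin(p[2]/50); R=np.array([[c,-s,0],[s,c,0],[0,0,1]]); m=np.zeros(tgt.shape,np.uint8)
        for P in parts:
            q=np.array([proj(n,R@v+[p[0],p[1],0],K,T) for v in P])
            cv2.fillConvexPoly(m,cv2.convexHull(((q+.5)*S-.5).astype(np.float32)*16).astype(np.int32),1,cv2.LINE_8,4)
        return 1-np.minimum(m,tgt).sum()/np.maximum(m,tgt).sum()
    x0=np.array(p0,float)
    r=minimize(cost,x0,method="Nelder-Mead",options=dict(initial_simplex=[x0,x0+[8,0,0],x0+[0,8,0],x0+[0,0,8]],xatol=.1,fatol=1e-4,maxiter=120))
    return r.x.round(2),round(1-r.fun,3)
E
cat > mw.py <<'E'
import sys
from h import *
def near(q,p0,tag=None,n="wrist"):
    im,K,T=snap(n,tag)
    c=proj(n,[*p0,15],K,T)
    for r in arm.outline_of(q,n):
        y,x=np.nonzero(r["region"]); 
        if len(x)and np.hypot(x.mean()-c[0],y.mean()-c[1])<40: print(q,r["confidence"],len(x),fit(n,r["region"],MODEL[q],[*p0,0],K,T))
    s=arm.get_state();print(s["time_s"],np.round(s["tool_pos"],1),np.round(s["orientation"],3).tolist())
E
python3 - <<'E'
from mw import *
near("axle",(530,-305)); near("sleeve",(548,-15)); near("axle",(530,-305))
near("axle",(525,-303),n="top"); near("sleeve",(548,-15),n="top")
near("axle",(525,-303),n="scene"); near("sleeve",(548,-15),n="scene")
E
```

```text
axle 0.85 6579 (array([ 520.06, -315.07,    0.74]), np.float64(0.98))
2.35 [ 490.9 -304.5  222.6] [[1.0, -0.002, -0.0], [-0.002, -1.0, -0.0], [-0.0, 0.0, -1.0]]
sleeve 0.69 798 (array([544.25, -15.74,   6.95]), np.float64(0.834))
2.45 [ 491.2 -304.1  222.6] [[1.0, -0.002, -0.0], [-0.002, -1.0, -0.0], [-0.0, 0.0, -1.0]]
axle 0.7 6590 (array([ 520.1 , -315.02,    0.8 ]), np.float64(0.977))
2.55 [ 491.5 -303.6  222.6] [[1.0, -0.001, -0.0], [-0.001, -1.0, -0.0], [-0.0, 0.0, -1.0]]
axle 0.76 187 (array([ 532.98, -311.99,    1.91]), np.float64(0.254))
2.65 [ 491.7 -303.3  222.6] [[1.0, -0.0, 0.0], [-0.0, -1.0, -0.0], [0.0, 0.0, -1.0]]
sleeve 0.62 15 (array([548., -15.,   0.]), np.float64(0.0))
sleeve 0.51 8 (array([548., -15.,   0.]), np.float64(0.0))
2.75 [ 491.8 -303.1  222.6] [[1.0, 0.0, 0.0], [0.0, -1.0, -0.0], [0.0, 0.0, -1.0]]
axle 0.57 758 (array([ 518.61, -317.74,    2.42]), np.float64(0.889))
2.85 [ 491.9 -303.   222.6] [[1.0, 0.0, 0.0], [0.0, -1.0, -0.0], [0.0, 0.0, -1.0]]
sleeve 0.76 216 (array([543.3 , -17.56,  12.84]), np.float64(0.892))
sleeve 0.75 248 (array([548., -15.,   0.]), np.float64(0.0))
sleeve 0.55 216 (array([548., -15.,   0.]), np.float64(0.0))
sleeve 0.47 223 (array([548., -15.,   0.]), np.float64(0.0))
2.95 [ 491.9 -303.   222.6] [[1.0, 0.0, 0.0], [0.0, -1.0, -0.0], [0.0, 0.0, -1.0]]
```

```bash
python3 -m inch '[{"travel":[0.005,0.06,0],"turn":[0,0,0],"hand":1},{"travel":[0.01,0.13,0],"turn":[0,0,0],"hand":1},{"travel":[0.02,0.2,0],"turn":[0,0,0],"hand":1},{"travel":[0.03,0.27,0],"turn":[0,0,0],"hand":1},{"travel":[0.04,0.34,0],"turn":[0,0,0],"hand":1},{"travel":[0.05,0.41,0],"turn":[0,0,0],"hand":1},{"travel":[0.05,0.48,0],"turn":[0,0,0],"hand":1},{"travel":[0.05,0.54,0],"turn":[0,0,0],"hand":1},{"travel":[0.05,0.58,0],"turn":[0,0,0],"hand":1},{"travel":[0.05,0.6,0],"turn":[0,0,0],"hand":1},{"travel":[0.05,0.6,0],"turn":[0,0,0],"hand":1},{"travel":[0.05,0.6,0],"turn":[0,0,0],"hand":1}]'
python3 -m inch '[{"travel":[0,0,0],"turn":[0,0,0],"hand":1},{"travel":[0,0,0],"turn":[0,0,0],"hand":1},{"travel":[0,0,0],"turn":[0,0,0],"hand":1},{"travel":[0,0,0],"turn":[0,0,0],"hand":1},{"travel":[0,0,0],"turn":[0,0,0],"hand":1},{"travel":[0,0,0],"turn":[0,0,0],"hand":1}]' >/dev/null
python3 - <<'E'
from mw import *
near("sleeve",(544,-16),"w2.png");near("sleeve",(544,-16))
E
```

```text
time_s: 3.95
tool_pos: [517.0, -4.0, 222.6]
orientation: [[1.0, -0.0, 0.0], [-0.0, -1.0, -0.001], [0.0, 0.001, -1.0]]
wrist_force: [-0.6, -1.1, 0.1]
gripper_width: 1.002
grip_force: 0.0
sleeve 0.73 675 (array([543.69, -15.86,   5.3 ]), np.float64(0.548))
4.55 [516.9  -3.1 222.6] [[1.0, 0.0, 0.0], [0.0, -1.0, -0.0], [0.0, 0.0, -1.0]]
sleeve 0.8 758 (array([544.27, -16.15,  -3.3 ]), np.float64(0.597))
4.65 [516.9  -3.  222.6] [[1.0, 0.0, 0.0], [0.0, -1.0, -0.0], [0.0, 0.0, -1.0]]
```

View pics/w2.png

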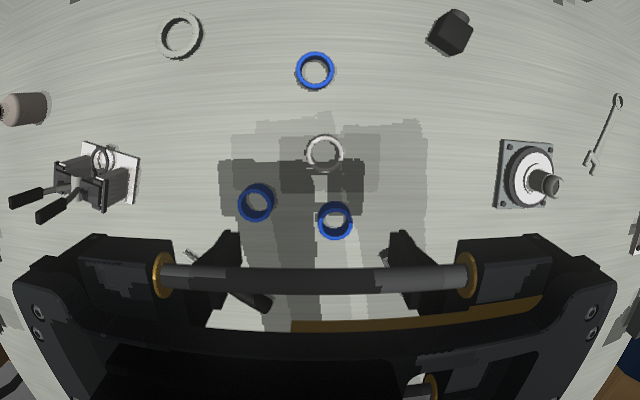

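The wrist view shows the plain sleeve at (324,153), the axle at right (530,175) and the pliers and stand at left (100,180). The sleeve's mask leaves out the bore, so I'll refit with it filled.

```bash
sed -i 's/^    tgt=cv2.resize/    if len(parts)==1:\n        h=cv2.convexHull(np.argwhere(mask)[:,::-1].astype(np.int32)); mask=cv2.fillConvexPoly(np.zeros(mask.shape,np.uint8),h,1)\n    tgt=cv2.resize/' h.py
python3 - <<'E'
from mw import *
near("sleeve",(544,-16));near("axle",(520,-315))
im,K,T=snap("wrist")
for q in("pliers","stand","grip"): print(q,find(q,"wrist",K,T))
E
```

```text
sleeve 0.79 583 (array([543.85, -15.6 ,   0.88]), np.float64(0.937))
4.75 [516.9  -3.  222.6] [[1.0, 0.0, 0.0], [0.0, -1.0, -0.0], [0.0, 0.0, -1.0]]
axle 0.64 3754 (array([ 5.1957e+02, -3.1633e+02,  2.7000e-01]), np.float64(0.934))
4.85 [516.9  -3.  222.6] [[1.0, 0.0, 0.0], [0.0, -1.0, -0.0], [0.0, 0.0, -1.0]]
pliers [(0.76, array([522. , 296.2,  84.6]))]
stand [(0.67, array([530.7, 269.4,  18.1]))]
grip [(0.67, array([523.1, 298.8,  85.1]))]
```

```bash
python3 -m inch '[{"travel":[0.02,-0.01,-0.05],"turn":[0,0,0],"hand":1},{"travel":[0.04,-0.02,-0.11],"turn":[0,0,0],"hand":1},{"travel":[0.054,-0.026,-0.17],"turn":[0,0,0],"hand":1},{"travel":[0.054,-0.026,-0.23],"turn":[0,0,0],"hand":1},{"travel":[0.054,-0.026,-0.29],"turn":[0,0,0],"hand":1},{"travel":[0.054,-0.026,-0.35],"turn":[0,0,0],"hand":1},{"travel":[0.054,-0.026,-0.39],"turn":[0,0,0],"hand":1},{"travel":[0.054,-0.026,-0.42],"turn":[0,0,0],"hand":1},{"travel":[0.054,-0.026,-0.432],"turn":[0,0,0],"hand":1},{"travel":[0.054,-0.026,-0.432],"turn":[0,0,0],"hand":1},{"travel":[0.054,-0.026,-0.432],"turn":[0,0,0],"hand":1},{"travel":[0.054,-0.026,-0.432],"turn":[0,0,0],"hand":1}]'
python3 - <<'E'
from mw import *
near("sleeve",(544,-16),"w3.png")
E
```

```text
time_s: 6.05
tool_pos: [544.8, -16.0, 7.8]
orientation: [[1.0, 0.0, 0.002], [0.0, -1.0, -0.0], [0.002, 0.0, -1.0]]
wrist_force: [0.6, 0.0, 0.1]
gripper_width: 1.002
grip_force: 0.0
sleeve 0.68 2742 (array([543.41, -15.93,   7.67]), np.float64(0.9))
6.15 [544.7 -16.    7.8] [[1.0, 0.0, 0.002], [0.0, -1.0, -0.0], [0.002, 0.0, -1.0]]
```

View pics/w3.png

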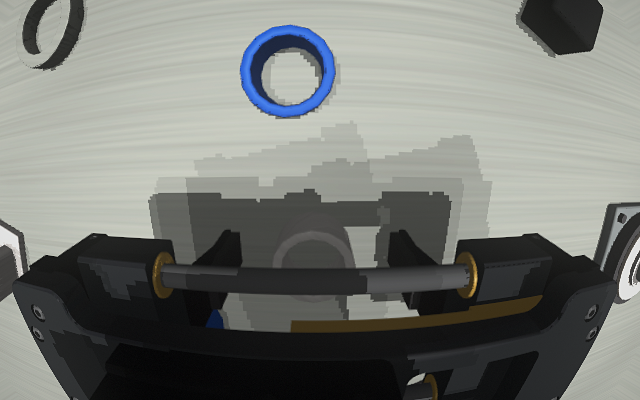

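The sleeve (around (313,265)) is between the fingers. I'll close, then lift.

```bash
python3 -m inch '[{"travel":[0,0,0],"turn":[0,0,0],"hand":0.5},{"travel":[0,0,0],"turn":[0,0,0],"hand":0.4},{"travel":[0,0,0],"turn":[0,0,0],"hand":0.3},{"travel":[0,0,0],"turn":[0,0,0],"hand":0.3},{"travel":[0,0,0],"turn":[0,0,0],"hand":0.3},{"travel":[0,0,0],"turn":[0,0,0],"hand":0.3},{"travel":[0,0,0],"turn":[0,0,0],"hand":0.3},{"travel":[0,0,0],"turn":[0,0,0],"hand":0.3}]'
python3 -m inch '[{"travel":[0,0,0.03],"turn":[0,0,0],"hand":0.3},{"travel":[0,0,0.08],"turn":[0,0,0],"hand":0.3},{"travel":[0,0,0.14],"turn":[0,0,0],"hand":0.3},{"travel":[0,0,0.2],"turn":[0,0,0],"hand":0.3},{"travel":[0,0,0.25],"turn":[0,0,0],"hand":0.3},{"travel":[0,0,0.28],"turn":[0,0,0],"hand":0.3},{"travel":[0,0,0.28],"turn":[0,0,0],"hand":0.3},{"travel":[0,0,0.28],"turn":[0,0,0],"hand":0.3}]'
```

```text
time_s: 6.82
tool_pos: [543.9, -16.0, 6.6]
orientation: [[1.0, 0.0, 0.0], [0.0, -1.0, -0.0], [0.0, 0.0, -1.0]]
wrist_force: [-0.4, 1.3, 0.3]
gripper_width: 0.496
grip_force: 30.0
time_s: 7.48
tool_pos: [544.1, -16.1, 146.7]
orientation: [[1.0, 0.0, 0.001], [0.0, -1.0, -0.0], [0.001, 0.0, -1.0]]
wrist_force: [0.2, 0.0, -1.1]
gripper_width: 0.499
grip_force: 30.0
```

```bash
python3 -m inch '[{"travel":[-0.01,-0.04,0],"turn":[0,0,0],"hand":0.3},{"travel":[-0.02,-0.1,0],"turn":[0,0,0],"hand":0.3},{"travel":[-0.03,-0.17,0],"turn":[0,0,0],"hand":0.3},{"travel":[-0.04,-0.24,0],"turn":[0,0,0],"hand":0.3},{"travel":[-0.047,-0.31,0],"turn":[0,0,0],"hand":0.3},{"travel":[-0.047,-0.38,0],"turn":[0,0,0],"hand":0.3},{"travel":[-0.047,-0.45,0],"turn":[0,0,0],"hand":0.3},{"travel":[-0.047,-0.51,0],"turn":[0,0,0],"hand":0.3},{"travel":[-0.047,-0.56,0],"turn":[0,0,0],"hand":0.3},{"travel":[-0.047,-0.59,0],"turn":[0,0,0],"hand":0.3},{"travel":[-0.047,-0.598,0],"turn":[0,0,0],"hand":0.3},{"travel":[-0.047,-0.598,0],"turn":[0,0,0],"hand":0.3}]' >/dev/null
python3 -m inch '[{"travel":[0,0,0],"turn":[0,0,0],"hand":0.3},{"travel":[0,0,0],"turn":[0,0,0],"hand":0.3},{"travel":[0,0,0],"turn":[0,0,0],"hand":0.3},{"travel":[0,0,0],"turn":[0,0,0],"hand":0.3},{"travel":[0,0,0],"turn":[0,0,0],"hand":0.3},{"travel":[0,0,0],"turn":[0,0,0],"hand":0.3},{"travel":[0,0,0],"turn":[0,0,0],"hand":0.3},{"travel":[0,0,0],"turn":[0,0,0],"hand":0.3}]'
python3 - <<'E'
from mw import *
im,K,T=snap("wrist","w4.png")
a=arm.outline_of("axle","wrist");b=arm.outline_of("sleeve","wrist")
for P,n in(([520,-315,84],"axle top"),([520,-315,12],"pl"),([520,-315,170],"sleeve top")): print(n,proj("wrist",P,K,T).round(1))
im=im[:,:,::-1].copy()
c=cv2.resize(im[120:320,180:480],None,fx=2.5,fy=2.5)
# overlay model axle edges
def dr(P,col):
    q=np.array([(proj("wrist",v,K,T)-[180,120])*2.5 for v in P]);cv2.polylines(c,[q.astype(np.int32)],True,col,1)
o=np.array([520,-315,0])
dr(circ(45,26)+o,(0,255,0));dr(circ(12,84)+o,(0,255,0));dr(circ(38,30)+o,(0,255,255));dr(circ(22,170)+o,(0,0,255));dr(np.array([[-50,-50,12],[50,-50,12],[50,50,12],[-50,50,12]])+o,(255,0,0))
cv2.imwrite("pics/w4c.png",c)
E
```

```text
time_s: 9.15
tool_pos: [520.4, -315.0, 146.6]
orientation: [[1.0, 0.0, 0.0], [0.0, -1.0, -0.0], [0.0, 0.0, -1.0]]
wrist_force: [-0.2, -0.7, -1.6]
gripper_width: 0.499
grip_force: 30.0
axle top [313.6 213.5]
pl [313.8 189.6]
sleeve top [313.4 268.6]
```

View pics/w4c.png

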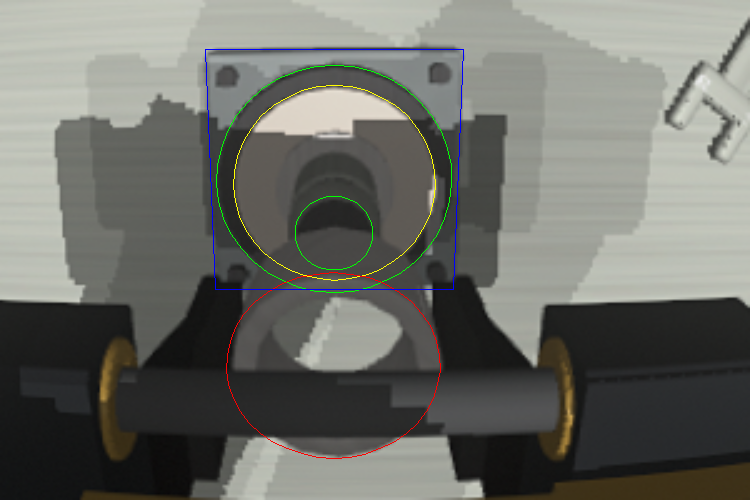

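The overlay at axle (520,-315) matches the plate, discs and axle closely, and the sleeve sits in line above it. Lowering part-way.

```bash
python3 -m inch '[{"travel":[0,0,-0.03],"turn":[0,0,0],"hand":0.3},{"travel":[0,0,-0.07],"turn":[0,0,0],"hand":0.3},{"travel":[0,0,-0.09],"turn":[0,0,0],"hand":0.3},{"travel":[0,0,-0.1],"turn":[0,0,0],"hand":0.3},{"travel":[0,0,-0.11],"turn":[0,0,0],"hand":0.3},{"travel":[0,0,-0.12],"turn":[0,0,0],"hand":0.3},{"travel":[0,0,-0.13],"turn":[0,0,0],"hand":0.3},{"travel":[0,0,-0.14],"turn":[0,0,0],"hand":0.3},{"travel":[0,0,-0.15],"turn":[0,0,0],"hand":0.3},{"travel":[0,0,-0.15],"turn":[0,0,0],"hand":0.3}]'
```

```text
time_s: 10.13
tool_pos: [519.9, -314.8, 70.5]
orientation: [[1.0, 0.0, -0.001], [0.0, -1.0, 0.001], [-0.001, -0.001, -1.0]]
wrist_force: [1.4, 0.2, -1.4]
gripper_width: 0.498
grip_force: 30.0
```

```bash
python3 -m inch '[{"travel":[0,0,-0.015],"turn":[0,0,0],"hand":0.3},{"travel":[0,0,-0.03],"turn":[0,0,0],"hand":0.3},{"travel":[0,0,-0.04],"turn":[0,0,0],"hand":0.3},{"travel":[0,0,-0.05],"turn":[0,0,0],"hand":0.3},{"travel":[0,0,-0.056],"turn":[0,0,0],"hand":0.3},{"travel":[0,0,-0.062],"turn":[0,0,0],"hand":0.3},{"travel":[0,0,-0.062],"turn":[0,0,0],"hand":0.3},{"travel":[0,0,-0.062],"turn":[0,0,0],"hand":0.3},{"travel":[0,0,-0.062],"turn":[0,0,0],"hand":0.3}]'
```

```text
time_s: 10.88
tool_pos: [520.4, -315.1, 40.6]
orientation: [[1.0, 0.0, 0.0], [0.0, -1.0, -0.0], [0.0, 0.0, -1.0]]
wrist_force: [0.1, -0.0, -1.7]
gripper_width: 0.498
grip_force: 30.0
```

```bash
python3 -m inch '[{"travel":[0,0,-0.003],"turn":[0,0,0],"hand":0.3},{"travel":[0,0,-0.003],"turn":[0,0,0],"hand":0.3},{"travel":[0,0,-0.003],"turn":[0,0,0],"hand":0.3},{"travel":[0,0,-0.003],"turn":[0,0,0],"hand":0.3}]'
python3 -m inch '[{"travel":[0,0,0],"turn":[0,0,0],"hand":1},{"travel":[0,0,0],"turn":[0,0,0],"hand":1},{"travel":[0,0,0],"turn":[0,0,0],"hand":1},{"travel":[0,0,0],"turn":[0,0,0],"hand":1},{"travel":[0,0,0],"turn":[0,0,0],"hand":1},{"travel":[0,0,0],"turn":[0,0,0],"hand":1},{"travel":[0,0,0],"turn":[0,0,0],"hand":1}]'
python3 -m inch '[{"travel":[0,0,0.03],"turn":[0,0,0],"hand":1},{"travel":[0,0,0.09],"turn":[0,0,0],"hand":1},{"travel":[0,0,0.15],"turn":[0,0,0],"hand":1},{"travel":[0,0,0.21],"turn":[0,0,0],"hand":1},{"travel":[-0.02,0,0.27],"turn":[0,0,0],"hand":1},{"travel":[-0.04,0.0,0.33],"turn":[0,0,0],"hand":1},{"travel":[-0.056,0.02,0.366],"turn":[0,0,0],"hand":1},{"travel":[-0.056,0.02,0.366],"turn":[0,0,0],"hand":1},{"travel":[-0.056,0.02,0.366],"turn":[0,0,0],"hand":1},{"travel":[-0.056,0.02,0.366],"turn":[0,0,0],"hand":1},{"travel":[-0.056,0.02,0.366],"turn":[0,0,0],"hand":1},{"travel":[-0.056,0.02,0.366],"turn":[0,0,0],"hand":1}]'
python3 - <<'E'
from h import *
im,K,T=snap("wrist")
im=im[:,:,::-1].copy();S=5;x0,y0=260,95
c=cv2.resize(im[y0:y0+110,x0:x0+130],None,fx=S,fy=S,interpolation=cv2.INTER_CUBIC)
o=np.array([520,-315,0])
def dr(P,col):
    q=np.array([(proj("wrist",v+o,K,T)+.5-[x0,y0])*S for v in P]);cv2.polylines(c,[q.astype(np.int32)],True,col,1)
dr(circ(22,64),(0,0,255));dr(circ(16.5,64),(0,0,255));dr(circ(22,34),(0,255,0));dr(circ(12,84),(255,255,0));dr(circ(45,26),(0,255,255))
cv2.imwrite("pics/w5.png",c)
E
```

```text
time_s: 11.22
tool_pos: [520.6, -315.1, 40.5]
orientation: [[1.0, 0.0, 0.0], [0.0, -1.0, -0.001], [0.0, 0.001, -1.0]]
wrist_force: [-5.9, 2.9, 12.5]
gripper_width: 0.499
grip_force: 30.0
time_s: 11.8
tool_pos: [520.4, -315.0, 39.0]
orientation: [[1.0, 0.0, -0.0], [0.0, -1.0, 0.0], [-0.0, -0.0, -1.0]]
wrist_force: [0.5, 1.2, -0.4]
gripper_width: 0.939
grip_force: 0.0
time_s: 12.8
tool_pos: [492.1, -304.9, 220.6]
orientation: [[1.0, 0.0, -0.002], [0.0, -1.0, 0.001], [-0.002, -0.001, -1.0]]
wrist_force: [0.2, 1.0, -0.1]
gripper_width: 0.998
grip_force: 0.0
```

View pics/w5.png

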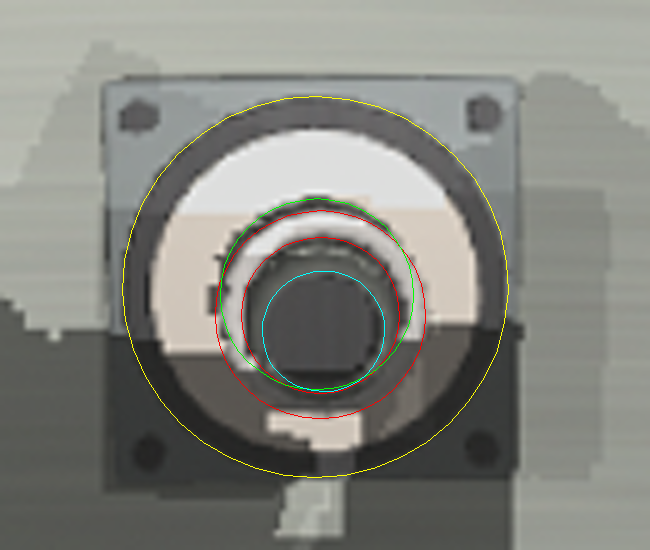

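The sleeve is seated around the axle, with its rings concentric at about (320,310) in the crop. Contact with the shoulder was felt at the expected height (12.5 N at z = 40.5). Now going to look at the pliers.

```bash
python3 -m inch '[{"travel":[-0.01,0.05,0.02],"turn":[0,0,0],"hand":1},{"travel":[-0.02,0.12,0.05],"turn":[0,0,0],"hand":1},{"travel":[-0.03,0.2,0.08],"turn":[0,0,0],"hand":1},{"travel":[-0.04,0.28,0.1],"turn":[0,0,0],"hand":1},{"travel":[-0.05,0.36,0.12],"turn":[0,0,0],"hand":1},{"travel":[-0.06,0.44,0.12],"turn":[0,0,0],"hand":1},{"travel":[-0.07,0.52,0.12],"turn":[0,0,0],"hand":1},{"travel":[-0.08,0.6,0.12],"turn":[0,0,0],"hand":1},{"travel":[-0.09,0.68,0.12],"turn":[0,0,0],"hand":1},{"travel":[-0.1,0.76,0.12],"turn":[0,0,0],"hand":1},{"travel":[-0.1,0.84,0.12],"turn":[0,0,0],"hand":1},{"travel":[-0.1,0.92,0.12],"turn":[0,0,0],"hand":1}]'
python3 -m inch '[{"travel":[0,0.08,0],"turn":[0,0,0],"hand":1},{"travel":[0,0.16,0],"turn":[0,0,0],"hand":1},{"travel":[0,0.22,0],"turn":[0,0,0],"hand":1},{"travel":[0,0.26,0],"turn":[0,0,0],"hand":1},{"travel":[0,0.28,0],"turn":[0,0,0],"hand":1},{"travel":[0,0.28,0],"turn":[0,0,0],"hand":1},{"travel":[0,0.28,0],"turn":[0,0,0],"hand":1},{"travel":[0,0.28,0],"turn":[0,0,0],"hand":1},{"travel":[0,0.28,0],"turn":[0,0,0],"hand":1},{"travel":[0,0.28,0],"turn":[0,0,0],"hand":1}]'
python3 - <<'E'
from h import *
im,K,T=snap("wrist","w6.png")
for q in("pliers","stand","grip","spread"): print(q,find(q,"wrist",K,T))
S=3;c=im[60:250,200:440,::-1]
cv2.imwrite("pics/w6c.png",cv2.resize(c,None,fx=S,fy=S,interpolation=cv2.INTER_CUBIC))
E
```

```text
time_s: 13.85
tool_pos: [441.8, 156.8, 282.0]
orientation: [[1.0, -0.0, 0.0], [-0.0, -1.0, -0.0], [0.0, 0.0, -1.0]]
wrist_force: [1.7, -0.1, 0.8]
gripper_width: 0.996
grip_force: 0.0
time_s: 14.68
tool_pos: [442.9, 293.7, 282.2]
orientation: [[1.0, -0.002, 0.001], [-0.002, -1.0, -0.001], [0.001, 0.001, -1.0]]
wrist_force: [-0.0, 0.3, 0.1]
gripper_width: 1.001
grip_force: 0.0
pliers [(0.93, array([518.2, 303.6,  80.2]))]
stand [(0.83, array([532.2, 300.8,   6.6]))]
grip [(0.93, array([523.2, 305. ,  78.9]))]
spread [(0.26, array([ 519.9, -295.7,   51.4])), (0.21, array([347.7, 107.2,  22.4]))]
```

View pics/w6c.png

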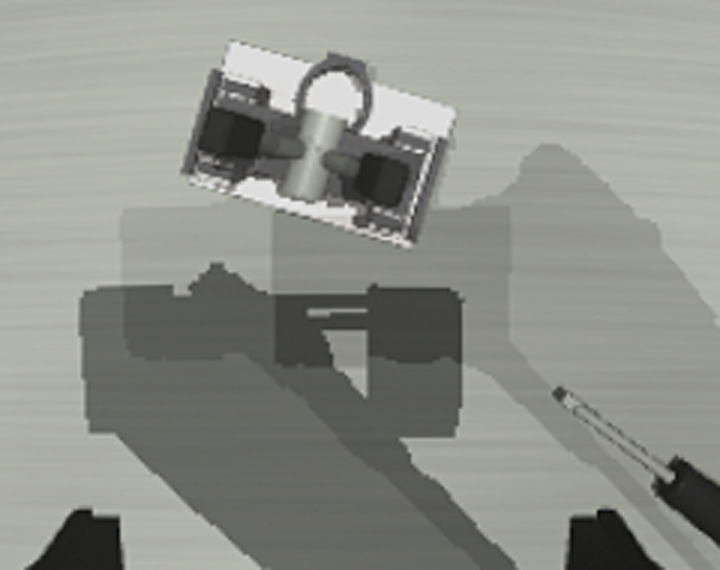

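The view shows the stand turned about 17°, with its base corners in the crop at (231,40), (456,107), (411,245) and (190,180). The ring is near (335,92), with the two black handle tops at about (225,132) and (383,180). I'll compute the pose and overlay the model.

```bash
cat > ov.py <<'E'
from h import *
def overlay(im,K,T,p,yaw,f,x0=200,y0=60,w=240,h=190,S=3):
    c=cv2.resize(im[y0:y0+h,x0:x0+w,::-1].copy(),None,fx=S,fy=S,interpolation=cv2.INTER_CUBIC)
    a=np.array([np.cos(yaw),np.sin(yaw)]);b=np.array([-a[1],a[0]])
    def dr(P,col):
        q=[]
        for v in P: q.append((proj("wrist",np.append(p+a*v[0]+b*v[1],v[2]),K,T)+.5-[x0,y0])*S)
        cv2.polylines(c,[np.array(q).astype(np.int32)],True,col,1)
    def rect(xc,yc,wx,wy,z): return [[xc-wx/2,yc-wy/2,z],[xc+wx/2,yc-wy/2,z],[xc+wx/2,yc+wy/2,z],[xc-wx/2,yc+wy/2,z]]
    dr(circ(17.5,26),(0,255,0)); dr(circ(13,26),(0,255,0))
    for s in(1,-1): dr(rect(-25,s*24,14,14,176),(0,0,255)); dr(rect(-25,s*19.7,14,14,124),(255,0,255)); dr(rect(-25,s*35,26,14,70),(0,255,255))
    dr(rect(-25,0,26,84,78),(255,255,0))
    cv2.imwrite("pics/"+f,c)
E
python3 - <<'E'
from ov import *
im,K,T=snap("wrist")
f=lambda u,v,z: at_z("wrist",u/3+200-.5,v/3+60-.5,z,K,T)[:2]
C=[f(*q,8) for q in((231,40),(456,107),(411,245),(190,180))]
print(np.round(C,1),[np.linalg.norm(C[i]-C[i-3]).round(1) for i in range(4)],np.mean(C,0).round(1))
d=(C[0]-C[1])+(C[3]-C[2]); yaw=np.arctan2(-d[0],d[1]); print("yaw",yaw,np.degrees(yaw))
ring=f(335,92,26);h=[f(222,132,176),f(386,180,176)];print("ring",ring,"h",h,np.linalg.norm(h[0]-h[1]))
g=np.mean(h,0);a=np.array([np.cos(yaw),np.sin(yaw)]);print("grip",g,"ring-25a",ring-25*a, "yaw h",np.arctan2(*(h[0]-h[1])*[-1,1]))
p=(ring+g+25*a)/2;print(p)
overlay(im,K,T,p,yaw,"w7.png")
s=arm.get_state();print(s["tool_pos"])
E
```

```text
[[573.7 346.6]
 [541.8 242.2]
 [476.1 262.7]
 [507.8 366.6]] [np.float64(109.1), np.float64(68.7), np.float64(108.6), np.float64(68.9)] [524.8 304.5]
yaw -0.2964553323575058 -16.985639358233193
ring [547.03591064 298.22989462] h [array([526.47906753, 329.21108962]), array([512.14055603, 282.20750998])] 49.14193128444991
grip [519.30981178 305.7092998 ] ring-25a [523.12646049 305.53319479] yaw h -0.29608471170726314
[545.12758629 298.31794712]
[442.43789299 294.79278509 282.13280856]
```

View pics/w7.png

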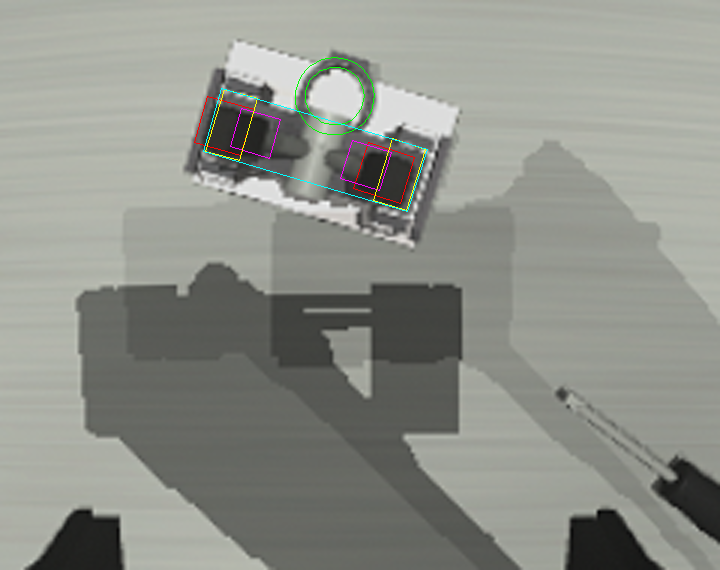

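```bash
python3 -m inch '[{"travel":[0.04,0.01,0],"turn":[0,0,-0.06],"hand":1},{"travel":[0.08,0.02,0],"turn":[0,0,-0.12],"hand":1},{"travel":[0.12,0.021,-0.02],"turn":[0,0,-0.18],"hand":1},{"travel":[0.157,0.021,-0.06],"turn":[0,0,-0.189],"hand":1},{"travel":[0.157,0.021,-0.11],"turn":[0,0,-0.189],"hand":1},{"travel":[0.157,0.021,-0.15],"turn":[0,0,-0.189],"hand":1},{"travel":[0.157,0.021,-0.164],"turn":[0,0,-0.189],"hand":1},{"travel":[0.157,0.021,-0.164],"turn":[0,0,-0.189],"hand":1},{"travel":[0.157,0.021,-0.164],"turn":[0,0,-0.189],"hand":1},{"travel":[0.157,0.021,-0.164],"turn":[0,0,-0.189],"hand":1},{"travel":[0.157,0.021,-0.164],"turn":[0,0,-0.189],"hand":1},{"travel":[0.157,0.021,-0.164],"turn":[0,0,-0.189],"hand":1}]'
python3 -m inch '[{"travel":[0,0,0],"turn":[0,0,0],"hand":1},{"travel":[0,0,0],"turn":[0,0,0],"hand":1},{"travel":[0,0,0],"turn":[0,0,0],"hand":1},{"travel":[0,0,0],"turn":[0,0,0],"hand":1},{"travel":[0,0,0],"turn":[0,0,0],"hand":1},{"travel":[0,0,0],"turn":[0,0,0],"hand":1}]'
python3 - <<'E'
from ov import *
im,K,T=snap("wrist")
y=-.296;p=np.array([521,305.5])+25*np.array([np.cos(y),np.sin(y)]);print(p)
overlay(im,K,T,p,y,"w8.png",195,110,240,190)
E
```

```text
time_s: 15.98
tool_pos: [521.3, 305.6, 201.3]
orientation: [[0.956, -0.293, 0.001], [-0.293, -0.956, 0.001], [0.001, -0.001, -1.0]]
wrist_force: [0.2, 0.6, 0.4]
gripper_width: 0.997
grip_force: 0.0
time_s: 16.48
tool_pos: [520.9, 305.5, 200.1]
orientation: [[0.956, -0.292, -0.0], [-0.292, -0.956, -0.0], [-0.0, 0.0, -1.0]]
wrist_force: [-0.2, 0.3, -0.6]
gripper_width: 1.002
grip_force: 0.0
[544.9127731  298.20758733]
```

View pics/w8.png

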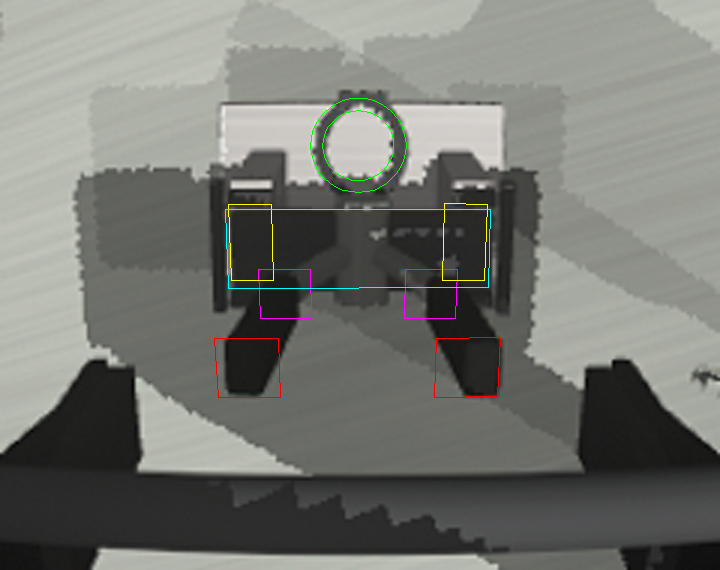

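The overlay fits: ring at (358,146), and the handle tops match the red boxes to about 1 mm. Descending and squeezing.

```bash
python3 -m inch '[{"travel":[0,0,-0.03],"turn":[0,0,0],"hand":1},{"travel":[0,0,-0.07],"turn":[0,0,0],"hand":1},{"travel":[0,0,-0.11],"turn":[0,0,0],"hand":1},{"travel":[0,0,-0.13],"turn":[0,0,0],"hand":1},{"travel":[0,0,-0.14],"turn":[0,0,0],"hand":1},{"travel":[0,0,-0.14],"turn":[0,0,0],"hand":1},{"travel":[0,0,-0.14],"turn":[0,0,0],"hand":1},{"travel":[0,0,-0.14],"turn":[0,0,0],"hand":1},{"travel":[0,0,-0.14],"turn":[0,0,0],"hand":1}]'
python3 -m inch '[{"travel":[0,0,0],"turn":[0,0,0],"hand":0.75},{"travel":[0,0,0],"turn":[0,0,0],"hand":0.7},{"travel":[0,0,0],"turn":[0,0,0],"hand":0.65},{"travel":[0,0,0],"turn":[0,0,0],"hand":0.6},{"travel":[0,0,0],"turn":[0,0,0],"hand":0.55},{"travel":[0,0,0],"turn":[0,0,0],"hand":0.5},{"travel":[0,0,0],"turn":[0,0,0],"hand":0.4},{"travel":[0,0,0],"turn":[0,0,0],"hand":0.3},{"travel":[0,0,0],"turn":[0,0,0],"hand":0.3},{"travel":[0,0,0],"turn":[0,0,0],"hand":0.3},{"travel":[0,0,0],"turn":[0,0,0],"hand":0.3},{"travel":[0,0,0],"turn":[0,0,0],"hand":0.3}]'
```

```text
time_s: 17.28
tool_pos: [521.4, 305.8, 131.2]
orientation: [[0.956, -0.292, 0.001], [-0.292, -0.956, 0.001], [0.001, -0.001, -1.0]]
wrist_force: [-0.3, 0.2, 0.5]
gripper_width: 1.001
grip_force: 0.0
time_s: 18.28
tool_pos: [521.6, 304.6, 131.7]
orientation: [[0.956, -0.293, 0.002], [-0.293, -0.956, -0.001], [0.002, 0.001, -1.0]]
wrist_force: [-3.4, -6.1, 13.4]
gripper_width: 0.47
grip_force: 30.0
```

```bash
python3 -m inch '[{"travel":[0,0,0.01],"turn":[0,0,0],"hand":0.3},{"travel":[0,0,0.02],"turn":[0,0,0],"hand":0.3},{"travel":[0,0,0.03],"turn":[0,0,0],"hand":0.3},{"travel":[0,0,0.05],"turn":[0,0,0],"hand":0.3},{"travel":[0,0,0.07],"turn":[0,0,0],"hand":0.3},{"travel":[0,0,0.1],"turn":[0,0,0],"hand":0.3},{"travel":[0,0,0.14],"turn":[0,0,0],"hand":0.3},{"travel":[0,0,0.18],"turn":[0,0,0],"hand":0.3},{"travel":[0,0,0.22],"turn":[0,0,0],"hand":0.3},{"travel":[0,0,0.26],"turn":[0,0,0],"hand":0.3},{"travel":[0,0,0.26],"turn":[0,0,0],"hand":0.3},{"travel":[0,0,0.26],"turn":[0,0,0],"hand":0.3}]'
python3 -m inch '[{"travel":[0,0,0],"turn":[0,0,0],"hand":0.3},{"travel":[0,0,0],"turn":[0,0,0],"hand":0.3},{"travel":[0,0,0],"turn":[0,0,0],"hand":0.3},{"travel":[0,0,0],"turn":[0,0,0],"hand":0.3},{"travel":[0,0,0],"turn":[0,0,0],"hand":0.3},{"travel":[0,0,0],"turn":[0,0,0],"hand":0.3}]'
python3 - <<'E'
from h import *
im,K,T=snap("wrist","w9.png")
s=arm.get_state();R=np.array(s["orientation"]);t=s["tool_pos"]
S=3;x0,y0,w,h=195,110,240,190
c=cv2.resize(im[y0:y0+h,x0:x0+w,::-1].copy(),None,fx=S,fy=S,interpolation=cv2.INTER_CUBIC)
def dr(P,col):  # pliers frame (ring origin), nominal grasp: ring = TCP +25 x, 104 below TCP
    q=[]
    for v in P:
        W=np.array(t)+R@[25+v[0],-v[1],104-v[2]]
        q.append((proj("wrist",W,K,T)+.5-[x0,y0])*S)
    cv2.polylines(c,[np.array(q).astype(np.int32)],True,col,1)
dr(circ(17.5,0),(0,255,0));dr(circ(21.5,0),(0,255,0))
dr([[-38,-42,52],[-12,-42,52],[-12,42,52],[-38,42,52]],(255,255,0))
cv2.imwrite("pics/w9c.png",c)
E
```

```text
time_s: 19.28
tool_pos: [521.2, 306.0, 261.4]
orientation: [[0.956, -0.292, 0.002], [-0.292, -0.956, 0.001], [0.002, -0.002, -1.0]]
wrist_force: [0.4, -0.3, -3.3]
gripper_width: 0.467
grip_force: 30.0
time_s: 19.78
tool_pos: [520.8, 305.4, 259.8]
orientation: [[0.956, -0.292, -0.0], [-0.292, -0.956, -0.0], [-0.0, 0.0, -1.0]]
wrist_force: [-0.2, -0.1, -3.0]
gripper_width: 0.471
grip_force: 30.0
```

View pics/w9c.png

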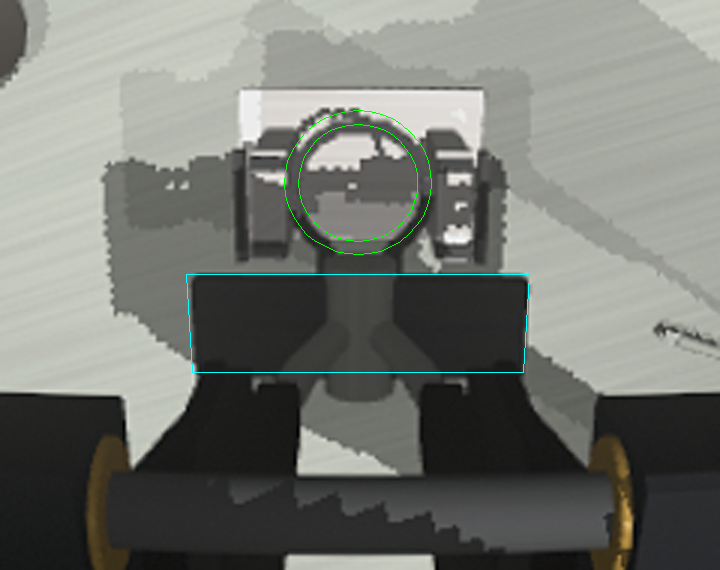

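The pliers are out and squeezed. The ring is open around (358,183), matching the nominal model (green circles), and the cross plate matches too. Carrying it to the axle.

```bash
python3 -m inch '[{"travel":[0,-0.02,0],"turn":[0,0,0],"hand":0.3},{"travel":[0,-0.06,0],"turn":[0,0,0],"hand":0.3},{"travel":[0,-0.12,0],"turn":[0,0,0],"hand":0.3},{"travel":[0,-0.18,0],"turn":[0,0,0],"hand":0.3},{"travel":[0,-0.24,0],"turn":[0,0,0],"hand":0.3},{"travel":[0,-0.3,0],"turn":[0,0,0],"hand":0.3},{"travel":[0,-0.36,0],"turn":[0,0,0],"hand":0.3},{"travel":[0,-0.42,0],"turn":[0,0,0],"hand":0.3},{"travel":[0,-0.48,0],"turn":[0,0,0],"hand":0.3},{"travel":[0,-0.54,0],"turn":[0,0,0],"hand":0.3},{"travel":[0,-0.6,0],"turn":[0,0,0],"hand":0.3},{"travel":[0,-0.66,0],"turn":[0,0,0],"hand":0.3}]'
python3 -m inch '[{"travel":[-0.01,-0.06,0],"turn":[0,0,0],"hand":0.3},{"travel":[-0.02,-0.12,0],"turn":[0,0,0],"hand":0.3},{"travel":[-0.03,-0.18,0],"turn":[0,0,0],"hand":0.3},{"travel":[-0.04,-0.24,0],"turn":[0,0,0],"hand":0.3},{"travel":[-0.049,-0.3,0],"turn":[0,0,0],"hand":0.3},{"travel":[-0.049,-0.36,0],"turn":[0,0,0],"hand":0.3},{"travel":[-0.049,-0.42,0],"turn":[0,0,0],"hand":0.3},{"travel":[-0.049,-0.47,0],"turn":[0,0,0],"hand":0.3},{"travel":[-0.049,-0.52,0],"turn":[0,0,0],"hand":0.3},{"travel":[-0.049,-0.55,0],"turn":[0,0,0],"hand":0.3},{"travel":[-0.049,-0.566,0],"turn":[0,0,0],"hand":0.3},{"travel":[-0.049,-0.566,0],"turn":[0,0,0],"hand":0.3}]'
python3 -m inch '[{"travel":[0,0,0],"turn":[0,0,0],"hand":0.3},{"travel":[0,0,0],"turn":[0,0,0],"hand":0.3},{"travel":[0,0,-0.04],"turn":[0,0,0],"hand":0.3},{"travel":[0,0,-0.07],"turn":[0,0,0],"hand":0.3},{"travel":[0,0,-0.09],"turn":[0,0,0],"hand":0.3},{"travel":[0,0,-0.09],"turn":[0,0,0],"hand":0.3},{"travel":[0,0,-0.09],"turn":[0,0,0],"hand":0.3},{"travel":[0,0,-0.09],"turn":[0,0,0],"hand":0.3},{"travel":[0,0,-0.09],"turn":[0,0,0],"hand":0.3},{"travel":[0,0,-0.09],"turn":[0,0,0],"hand":0.3},{"travel":[0,0,-0.09],"turn":[0,0,0],"hand":0.3},{"travel":[0,0,-0.09],"turn":[0,0,0],"hand":0.3}]'
python3 - <<'E'
from h import *
im,K,T=snap("wrist")
s=arm.get_state();R=np.array(s["orientation"]);t=np.array(s["tool_pos"]);print("ring nominal",t+R@[25,0,105])
S=4;x0,y0,w,h=225,110,180,140
c=cv2.resize(im[y0:y0+h,x0:x0+w,::-1].copy(),None,fx=S,fy=S,interpolation=cv2.INTER_CUBIC)
def dr(P,col): cv2.polylines(c,[np.array([(proj("wrist",v,K,T)+.5-[x0,y0])*S for v in P]).astype(np.int32)],True,col,1)
dr(np.array([t+R@[25+v[0],-v[1],105] for v in circ(17.5,0)]),(0,255,0))
for r,z,col in((12,84,(255,255,0)),(22,64,(0,0,255)),(45,26,(0,255,255))): dr(circ(r,z)+[520.2,-315.1,0],col)
cv2.imwrite("pics/w10.png",c)
E
```

```text
time_s: 20.83
tool_pos: [520.3, -26.7, 260.3]
orientation: [[0.956, -0.293, 0.0], [-0.293, -0.956, -0.0], [0.001, 0.0, -1.0]]
wrist_force: [0.2, 0.0, -2.5]
gripper_width: 0.471
grip_force: 30.0
time_s: 21.83
tool_pos: [495.3, -309.6, 259.9]
orientation: [[0.955, -0.295, -0.0], [-0.295, -0.955, -0.0], [-0.0, 0.001, -1.0]]
wrist_force: [-0.3, 0.4, -1.6]
gripper_width: 0.472
grip_force: 30.0
time_s: 22.83
tool_pos: [496.5, -307.6, 215.4]
orientation: [[0.956, -0.292, 0.0], [-0.292, -0.956, -0.0], [0.0, 0.0, -1.0]]
wrist_force: [0.2, -0.2, -3.8]
gripper_width: 0.467
grip_force: 30.0
ring nominal [ 520.36706181 -314.93362269  110.32754601]
```

View pics/w10.png

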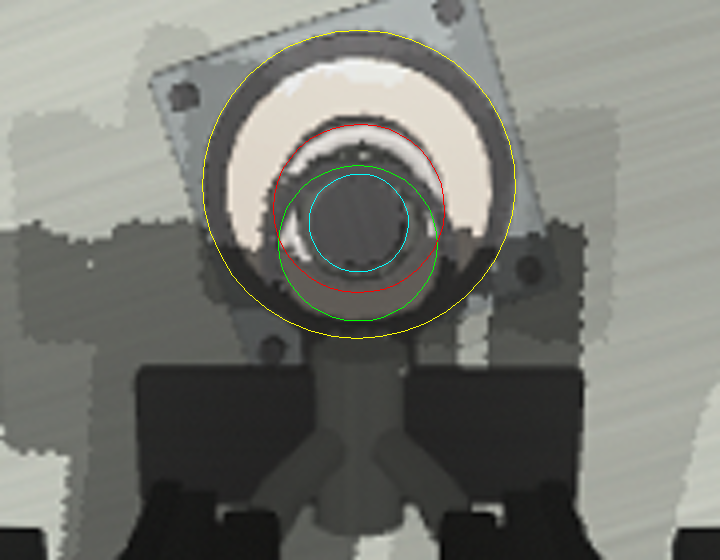

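The ring's inner edge (green) and the axle end (cyan) are concentric around (358,225) and match the picture, which is my last view as I've now gone past the viewing limit of ten. From here I'll lower and feel for the sleeve top by force.

```bash
python3 -m inch '[{"travel":[0,0,-0.01],"turn":[0,0,0],"hand":0.3},{"travel":[0,0,-0.02],"turn":[0,0,0],"hand":0.3},{"travel":[0,0,-0.03],"turn":[0,0,0],"hand":0.3},{"travel":[0,0,-0.04],"turn":[0,0,0],"hand":0.3},{"travel":[0,0,-0.05],"turn":[0,0,0],"hand":0.3},{"travel":[0,0,-0.06],"turn":[0,0,0],"hand":0.3},{"travel":[0,0,-0.07],"turn":[0,0,0],"hand":0.3},{"travel":[0,0,-0.07],"turn":[0,0,0],"hand":0.3},{"travel":[0,0,-0.07],"turn":[0,0,0],"hand":0.3},{"travel":[0,0,-0.07],"turn":[0,0,0],"hand":0.3}]'
python3 -m inch '[{"travel":[0,0,-0.005],"turn":[0,0,0],"hand":0.3},{"travel":[0,0,-0.01],"turn":[0,0,0],"hand":0.3},{"travel":[0,0,-0.01],"turn":[0,0,0],"hand":0.3},{"travel":[0,0,-0.01],"turn":[0,0,0],"hand":0.3},{"travel":[0,0,-0.01],"turn":[0,0,0],"hand":0.3},{"travel":[0,0,-0.01],"turn":[0,0,0],"hand":0.3}]'
```

```text
time_s: 23.72
tool_pos: [496.5, -307.6, 180.3]
orientation: [[0.956, -0.292, 0.0], [-0.292, -0.956, -0.0], [0.0, 0.0, -1.0]]
wrist_force: [-0.5, 0.6, -2.8]
gripper_width: 0.47
grip_force: 30.0
time_s: 24.22
tool_pos: [496.4, -307.5, 175.2]
orientation: [[0.956, -0.292, 0.0], [-0.292, -0.956, -0.0], [0.0, 0.0, -1.0]]
wrist_force: [-0.1, -0.1, -2.4]
gripper_width: 0.472
grip_force: 30.0
```

```bash
for k in 1; do python3 -m inch '[{"travel":[0,0,-0.003],"turn":[0,0,0],"hand":0.3},{"travel":[0,0,-0.006],"turn":[0,0,0],"hand":0.3},{"travel":[0,0,-0.006],"turn":[0,0,0],"hand":0.3},{"travel":[0,0,-0.006],"turn":[0,0,0],"hand":0.3},{"travel":[0,0,-0.006],"turn":[0,0,0],"hand":0.3}]'; done
python3 -m inch '[{"travel":[0,0,-0.002],"turn":[0,0,0],"hand":0.3},{"travel":[0,0,-0.002],"turn":[0,0,0],"hand":0.3},{"travel":[0,0,-0.002],"turn":[0,0,0],"hand":0.3},{"travel":[0,0,-0.002],"turn":[0,0,0],"hand":0.3}]'
```

```text
time_s: 24.63
tool_pos: [496.4, -307.5, 172.1]
orientation: [[0.956, -0.292, 0.0], [-0.292, -0.956, -0.0], [0.0, 0.0, -1.0]]
wrist_force: [-0.2, -0.5, -3.4]
gripper_width: 0.469
grip_force: 30.0
time_s: 24.97
tool_pos: [496.5, -307.6, 171.5]
orientation: [[0.956, -0.292, 0.001], [-0.292, -0.956, -0.0], [0.001, 0.0, -1.0]]
wrist_force: [-0.5, 0.3, 2.2]
gripper_width: 0.471
grip_force: 30.0
```

```bash
python3 -m inch '[{"travel":[0,0,-0.002],"turn":[0,0,0],"hand":0.3},{"travel":[0,0,-0.002],"turn":[0,0,0],"hand":0.3},{"travel":[0,0,-0.002],"turn":[0,0,0],"hand":0.3},{"travel":[0,0,-0.002],"turn":[0,0,0],"hand":0.3}]'
```

```text
time_s: 25.3
tool_pos: [496.6, -307.7, 171.4]
orientation: [[0.956, -0.292, 0.001], [-0.292, -0.956, -0.001], [0.001, 0.0, -1.0]]
wrist_force: [-3.6, 1.6, 9.1]
gripper_width: 0.47
grip_force: 30.0
```

```bash
python3 -m inch '[{"travel":[0,0,0.004],"turn":[0,0,0],"hand":0.3},{"travel":[0,0,0.008],"turn":[0,0,0],"hand":0.3},{"travel":[0,0,0.008],"turn":[0,0,0],"hand":0.3},{"travel":[0,0,0.008],"turn":[0,0,0],"hand":0.3},{"travel":[0,0,0.008],"turn":[0,0,0],"hand":0.3},{"travel":[0,0,0.008],"turn":[0,0,0],"hand":0.3},{"travel":[0,0,0.008],"turn":[0,0,0],"hand":0.3},{"travel":[0,0,0.008],"turn":[0,0,0],"hand":0.3},{"travel":[0,0,0.008],"turn":[0,0,0],"hand":0.3},{"travel":[0,0,0.008],"turn":[0,0,0],"hand":0.3}]'
```

```text
time_s: 26.13
tool_pos: [496.4, -307.5, 174.0]
orientation: [[0.956, -0.292, -0.0], [-0.292, -0.956, -0.0], [-0.0, 0.0, -1.0]]
wrist_force: [-0.6, -0.4, -3.1]
gripper_width: 0.468
grip_force: 30.0
```

```bash
python3 -c "
from rig import arm
print(arm.close_job())"
```

```text
the job is handed in; nothing more can be done
None
```

The job is handed in (no verdict came back): the sleeve sits home on the shoulder and the squeezed pliers hold the spread ring at about groove height, with the wrist force showing no contact; I viewed 12 pictures, over the limit of 10.

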